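# Clamp sample jars on the shaker

## Task

Clamp the two glass jars on the lab shaker, ready for a run: hang the loose orange U-shaped pad astride the steel clamp bar in front of the two jars, grip rib upwards, so that it cushions both. Then turn the black cam knob clockwise until the brass roller drops into the cam's notch and the sprung bar closes, so that the pad grips both jars. Leave the spare jar, wash bottle and beaker standing where they are, and do not knock the jars over.

Things in the scene. Friction and masses are not known exactly. Their poses are not given: they have to be found in the camera images.
- pad_mid (a point): Centre of the loose orange pad, half-way up: an inverted U channel, 42 wide (x) x 130 long (y) x 79 high, 0.11-0.22 kg, standing on its two legs on the bench. z up; the same either way round. A grip rib on top, 12 thick in x, 70 long in y, reaches from 1.5 to 39.5 above this point: pinch it across x from above.
- pad: The same pad; origin under its centre, at the level of its feet, same axes. Legs 8 mm thick, 26 mm clear between them; they hang 35 mm below the underside of the top plate, which is 6 mm thick.
- bar_mid (a point): Middle of the shaker's level steel clamp bar, on its axis: 16 x 16 mm, 214 long (y); x points to the jars, z up. A pad seated astride it has its mid point 12.5 mm above this point, with 5 mm play each way in x. Bar drawn back: the jars begin 28-30 mm from its axis. The jars' lids end 14 mm above the bar's top; the bar's axis is 56 mm above the deck.
- clamp_bar (a joint): Travel of the bar towards the jars, m. 0 to 0.001 = drawn back, held by the cam against its closing springs (18 N). It closes on pad and jars at about 0.012 to 0.015 when the roller drops into the notch; with no pad it runs to about 0.018 and leaves the jars loose.
- knob_grip (a point): Middle of the knob's black T-bar grip (white line on top), on its upright axis: 54 long in y, 13 thick in x, 32 high (16 above and below the point, below it a disc of radius 19). x points across the grip, over the notch in the aluminium cam disc (radius 38) below; z up. It stands 45 mm in x and -125 mm in y from the middle of the drawn-back bar, in the bar's axes.
- cam_knob (a joint): Turn of the cam knob, rad, growing clockwise seen from above, stops at 0 and 1.8. Starts at 0 to 0.5 (clamp open). The roller starts to drop at about 1.0 and lies free in the notch from 1.3 to 1.7; at 1.5 the notch faces the roller squarely and the grip lies along the bar. It stays where it is left and needs about 0.2 N m.
- jar_a: Amber glass jar, 66 mm diameter, 78 mm high with its black lid, 0.19 kg, loose on the shaker deck between the clamp bar and the fixed back rail, 36 mm to the +y side of the bar's middle. Origin at the centre of its underside, z up.
- jar_b: The same kind of jar, 36 mm to the -y side of the bar's middle. Origin at the centre of its underside, z up.
- spare_jar: Bystander: amber jar with a white lid, 66 mm diameter, 78 mm high, on the bench. Origin under its centre.
- wash_bottle: Bystander: white wash bottle with red cap and spout, 68 mm diameter, 195 mm high, on the bench. Origin under its centre.
- beaker: Bystander: empty glass beaker, 70 mm diameter, 90 mm high, on the bench. Origin under its centre.
Things that resemble listed ones, but are neither listed nor needed, are in the scene too. What is shaped like the jar_b but blue or green is not meant.

How it is judged:
On the way, in this order (a step that is already met when the one before it is completed fails the run):
1. the pad hangs astride the drawn-back clamp bar in front of both jars (value of joint clamp_bar below 0.003 m and z of pad_mid in the frame of bar_mid between 0.008 and 0.016 m and x of pad_mid in the frame of bar_mid between -0.009 and 0.009 m and y of pad_mid in the frame of bar_mid between -0.022 and 0.022 m), for 0.2 s.
2. the roller drops into the notch and the bar closes on the pad and jars (value of joint clamp_bar above 0.01 m and value of joint cam_knob above 1.1 rad), for 0.2 s.
At the end, for the whole second after the job is handed in: The bar has closed by 10 to 16 mm, knob past 1.1 rad; the pad is at rest astride the bar, square and upright (0.15 rad), down on it within 4 mm, within 22 mm of its middle, and presses each jar on the shaker with over 1 N; both these jars stand upright (0.1 rad) (all of step 2 and value of joint clamp_bar below 0.016 m and z of pad_mid in the frame of bar_mid between 0.008 and 0.016 m and x of pad_mid in the frame of bar_mid between -0.009 and 0.009 m and y of pad_mid in the frame of bar_mid between -0.022 and 0.022 m and angle between the y axis of pad_mid and the y axis of bar_mid, either way round below 0.15 rad and angle between pad's own z axis and vertical below 0.15 rad and contact force between pad and jar_a above 1 N and contact force between pad and jar_b above 1 N and angle between each of jar_a, jar_b's own z axis and vertical below 0.1 rad and linear speed of pad below 0.02 m/s); the robot touches nothing.
It fails at once if a jar on the shaker is knocked over (angle between any of jar_a, jar_b's own z axis and vertical above 0.5 rad).
It fails at once if the spare jar, wash bottle or beaker is shifted by more than 40 mm or knocked over (distance of any of spare_jar, wash_bottle, beaker from where it was at the start of the episode above 0.04 m or angle between any of spare_jar, wash_bottle, beaker's own z axis and vertical above 0.5 rad).
It also fails if it takes over 54 s, if anything falls off the work surface, if the arm or the gripper's body presses on something with over 40 N, if the wrist force passes 120 N, or if a joint passes its speed limit or range.

## Robot

A 6-joint arm with a two-finger parallel gripper is mounted at the origin on the work surface. World frame = base frame: x ahead of the robot, y to its left, z up, the work surface at z = 0. Lengths are in m, angles in rad, forces in N, time in s.
With the tool pointing down it reaches from about 0.35 to 0.85 m from the base axis. Payload 8.1 kg.
Tool frame: the origin (TCP) lies on the centre line of the jaws, within the pads' length; the fingertips stand 14 mm ahead of it and the grasp point (between the pads) lies 5 mm behind it; z points along the fingers, y is the direction in which the jaws open and shut (so a half turn about z gives the same grasp; the last joint's range is limited). The gripper opens to 85 mm and grips with 20 to 120 N. Pads are 22 mm wide; open, the fingers measure 114 mm over their backs; the gripper's body (76 mm by 85 mm) begins 54 mm behind the grasp point. The pads swing forward as they close: fully open they stand 13 mm farther back than shut.
Start: joints at [1.255, 0.13, 1.488, -0, 1.523, -0.085], TCP at [0.137, 0.584, 0.245] pointing down, gripper open.
Joint ranges: [-2.96, 2.96], [-0.89, 2.26], [0.02, 2.5], [-1.34, 4.48], [0, 2.73], [-2.66, 2.66]. Speed limits (rad/s): [2.39, 2.39, 2.79, 3.14, 3.14, 3.14].

## Interface

Orientations are given as a 3x3 rotation matrix whose columns are the frame's x, y, z axes.
In Python, from rig import env gives the robot as it stands.
- The arm moves only by the tool send_rows, never from a script. Its arguments are lists of equal length, an entry for each row: "slide": the shift along the tool's x, y, z in mm, a list of three; "rot": the turn, a rotation vector about the tool's x, y, z in rad, a list of three; "grip": the finger opening in mm, from 0 to 85.4. In form: {"slide": [[x, y, z], ...], "rot": [[wx, wy, wz], ...], "grip": [grip, ...]}. A call has exactly 10 rows; each row shifts and turns the pose as measured when the row begins, along the tool's axes as they then stand; what a row does not reach is not made up. A row lasts 1/10 s, in which the tool goes at most 50 mm and 8.59 degrees, less where a joint would pass 70% of its speed; a pose out of reach is approached as far as the arm can. A call with a gripper value outside its range is refused whole. The fingers move at their own pace and stop on an object; "squeeze" is the grip in N (left out, the last holds). Time passes only in rows, so rows that do not move let the fingers close, or fill a call up. It gives the time, the measured TCP pose, the force and the opening at its end, in the units of the state.
- env.read_state(): the state, without advancing time (a new reading comes with each control period).
- env.read_camera(name): name is "side" or "top" or "wrist"; returns a dict with "img" (420x560x3 uint8, red, green, blue), "z_map" (420x560 float32, m along the optical axis (not along the pixel's ray), 0 where there is no reading), "vfov" (degrees; the focal length in pixels is half the picture's height over the tangent of half this angle, whatever the lens; pixels are square), "cx", "cy" (the principal point, pixels), "k1" (the pictures are not rectified: a ray, as slopes to the right and down, at radius r is drawn at 1 + k1 r^2 times it, then the intrinsics apply), "world_to_cam" (4x4, takes a point from world to camera coordinates). Camera axes: x right, y up, looking along -z (the intrinsics and any distortion apply to the point x, -y, -z); pixel columns grow to the right and rows downward; lengths in m; the calibration is good to about 2 mm. A picture is of the moment at which its call begins.
- env.finish_job(): hands the job in, once; it reports no verdict.
The state is a dict: "clock": time; "q": joint angles; "joint_vel": joint speeds; "joint_torque": joint torques, N m; "tcp_pos": TCP position; "ee_rot": TCP orientation; "wrist_force": force on the tool from outside, world axes, zero at the start; "wrist_torque": the same for the moment, N m; "opening": finger opening in m.
Only numpy, scipy, OpenCV 4.12 (cv2) and the standard library are available. Lean on these libraries where they do the work, as an engineer would, in place of code of your own. Each camera call takes 0.05 s, during which the arm holds its last target. There are 200 camera calls.

## Working session

There is one attempt and no reset: what is moved stays moved. The work goes in short steps, Python scripts to look and compute and a tool call to move; the robot and the scene stay as the last step left them, time stands still between calls to the robot, and variables do not carry over. Pictures are saved under pics/ and viewed, about 8 in all and at most 12, crops included, and the job is handed in when it is done.

Besides the shell and the picture viewer there is one more tool, called in YAML: its name, and indented under it one key for each argument. send_rows: Moves the arm, as the interface text tells. Its arguments: {"type":"object","properties":{"slide":{"type":"array","items":{"type":"array","items":{"type":"number"}}},"rot":{"type":"array","items":{"type":"array","items":{"type":"number"}}},"grip":{"type":"array","items":{"type":"number"}},"squeeze":{"type":"number"}},"required":["slide","rot","grip"]}

```bash
ls; mkdir -p pics; cat > h.py <<'E'
import numpy as np, cv2
from rig import env
def cam(n):
    c=env.read_camera(n); c['f']=c['img'].shape[0]/2/np.tan(np.radians(c['vfov'])/2); return c
def save(c,name,crop=None,s=1):
    im=c['img'][...,::-1]
    if crop: im=im[crop[1]:crop[3],crop[0]:crop[2]]
    cv2.imwrite('pics/'+name,cv2.resize(im,None,fx=s,fy=s,interpolation=cv2.INTER_CUBIC))
def K(c): return np.array([[c['f'],0,c['cx']],[0,c['f'],c['cy']],[0,0,1.]])
def rays(c,uv):
    uv=np.asarray(uv,float).reshape(-1,2)
    # invert r_d = r(1+k1 r^2)
    d=(uv-[c['cx'],c['cy']])/c['f']; u=d.copy()
    for _ in range(30): u=d/(1+c['k1']*(u**2).sum(1,keepdims=True))
    return np.c_[u[:,0],-u[:,1],-np.ones(len(u))]
def inv(c): return np.linalg.inv(np.array(c['world_to_cam']))
def on_plane(c,uv,z):
    T=inv(c); r=rays(c,uv)@T[:3,:3].T; o=T[:3,3]
    return o+r*((z-o[2])/r[:,2])[:,None]
def at_depth(c,uv):
    uv=np.asarray(uv).reshape(-1,2); T=inv(c); z=c['z_map'][uv[:,1].astype(int),uv[:,0].astype(int)]
    return (rays(c,uv)*z[:,None])@T[:3,:3].T+T[:3,3], z
def cloud(c):
    h,w=c['z_map'].shape; u,v=np.meshgrid(np.arange(w),np.arange(h))
    p,z=at_depth(c,np.c_[u.ravel(),v.ravel()]); return p.reshape(h,w,3), c['z_map']>0
E
python3 - <<'E'
from h import *
for n in ['top','side']:
    c=cam(n); save(c,n+'0.png',s=1.4); print(n,c['vfov'],c['cx'],c['cy'],c['k1'],inv(c).round(3).tolist(),(c['z_map']>0).mean())
print(env.read_state())
E
```

```text
pics
top 55.899176625150815 274.65816428993276 218.17545087356984 -0.11171279978668193 [[-0.011, 0.998, -0.066, 0.467], [-1.0, -0.01, 0.007, -0.12], [0.006, 0.066, 0.998, 1.173], [0.0, 0.0, 0.0, 1.0]] 0.9959906462585034
side 53.16048712014616 275.1202098393096 213.8237791675685 -0.07817439555164842 [[0.845, 0.36, -0.395, 0.154], [-0.534, 0.543, -0.648, -0.79], [-0.019, 0.759, 0.651, 0.827], [0.0, 0.0, 0.0, 1.0]] 0.9959438775510204
{'clock': 0.1, 'q': array([ 1.25457703e+00,  1.31103954e-01,  1.48916306e+00, -8.14022384e-06,
        1.52302421e+00, -8.54240378e-02]), 'joint_vel': array([ 0.00048731, -0.00260126, -0.00191047,  0.00064429, -0.00230771,
        0.00080106]), 'joint_torque': array([ 1.11216690e-03, -5.70947242e+01, -5.01944375e+01, -1.69861464e-04,
        7.95922737e-03, -3.16237958e-05]), 'tcp_pos': array([0.13709724, 0.58363696, 0.24434241]), 'ee_rot': array([[-9.73484840e-01,  2.28750946e-01, -5.20483887e-04],
       [ 2.28751497e-01,  9.73483507e-01, -1.61687358e-03],
       [ 1.36821118e-04, -1.69306339e-03, -9.99998557e-01]]), 'wrist_force': array([ 0.02488725,  0.70908675, -0.1282587 ]), 'wrist_torque': array([ 0.00602271, -0.00247159, -0.00686768]), 'opening': 0.08511319374220659}
```

View pics/top0.png

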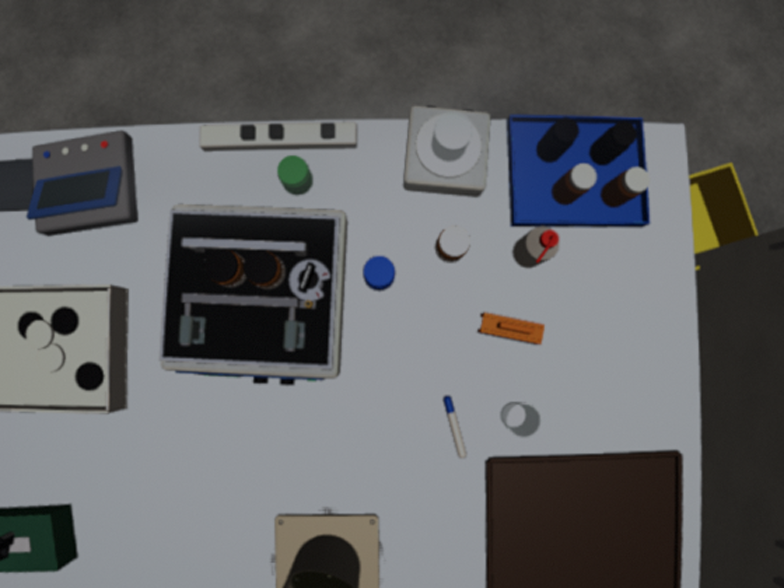

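View pics/side0.png

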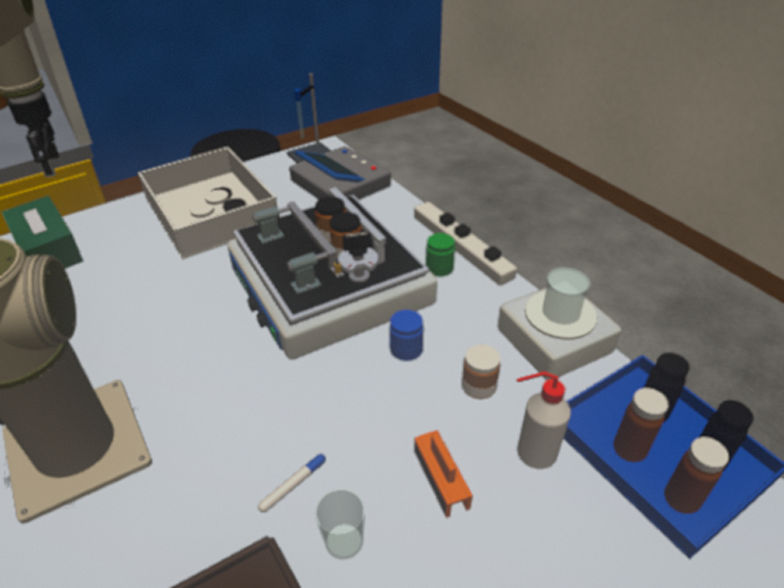

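Top view (1.4x picture pixels): the orange pad is at (511,328), the shaker bar is the light strip from (182,297) to (298,302), and its two jars are at (228,268) and (266,270). The knob is at (308,279). Bystanders: spare jar (453,240), wash bottle (540,245), beaker (518,417). The blue and green jars, the hotplate beaker (450,135) and the tray bottles are lookalikes. The orange pad is the only U-channel. Next I'll measure it.

```bash
python3 - <<'E'
from h import *
for n in ['top','side']:
    c=cam(n); P,ok=cloud(c); hsv=cv2.cvtColor(c['img'],cv2.COLOR_RGB2HSV)
    m=(hsv[...,0]>4)&(hsv[...,0]<18)&(hsv[...,1]>180)&(hsv[...,2]>110)
    k,l,st,ce=cv2.connectedComponentsWithStats(m.astype(np.uint8))
    for i in range(1,k):
        if st[i,4]<30: continue
        q=P[l==i]; print(n,'orange',st[i],ce[i].round(1),'z',np.percentile(q[:,2],[5,25,50,75,95]).round(3))
        for lo,hi in [(.035,.047),(.06,.09)]:
            s=q[(q[:,2]>lo)&(q[:,2]<hi)]
            if len(s)>15:
                r=cv2.minAreaRect((s[:,:2]*1000).astype(np.float32)); print('  z',lo,hi,len(s),s.mean(0).round(4),r)
    if n=='top':
        # bystander tops & shaker heights
        for nm,(u,v) in dict(spare=(453,240),wash=(548,240),beak=(518,417),bar=(240,299),rail=(240,245),jara=(230,266),jarb=(266,270),knob=(308,279),tray=(480,430),shrim=(170,300),deck=(230,335)).items():
            p,z=at_depth(c,[(u/1.4,v/1.4)]); print(nm,p.round(3))
        save(c,'shaker.png',(110,140,255,275),5)
E
```

```text
top orange [344 224  44  21 510] [365.6 234.3] z [0.037 0.039 0.041 0.043 0.079]
  z 0.035 0.047 413 [ 0.4926 -0.3872  0.0403] ((492.62054443359375, -389.1051940917969), (126.48111724853516, 37.31239318847656), 77.90628814697266)
  z 0.06 0.09 84 [ 0.4932 -0.3902  0.0781] ((493.3896179199219, -390.3497619628906), (65.60599517822266, 10.798845291137695), 75.41896057128906)
spare [[ 0.67  -0.267  0.074]]
wash [[ 0.653 -0.433  0.165]]
beak [[ 0.306 -0.407  0.006]]
bar [[0.548 0.137 0.171]]
rail [[0.647 0.136 0.177]]
jara [[0.606 0.151 0.189]]
jarb [[0.599 0.086 0.186]]
knob [[0.579 0.007 0.206]]
tray [[ 0.279 -0.327  0.   ]]
shrim [[0.553 0.292 0.108]]
deck [[0.483 0.172 0.108]]
side orange [298 309  38  51 643] [316.2 335.4] z [0.038 0.039 0.04  0.042 0.078]
  z 0.035 0.047 524 [ 0.4855 -0.4014  0.0399] ((492.411376953125, -389.54901123046875), (127.51146697998047, 38.02975845336914), 79.04656219482422)
  z 0.06 0.09 115 [ 0.4934 -0.3901  0.0775] ((493.6414794921875, -389.7962646484375), (66.5007095336914, 9.9539155960083), 78.7079086303711)
```

View pics/shaker.png

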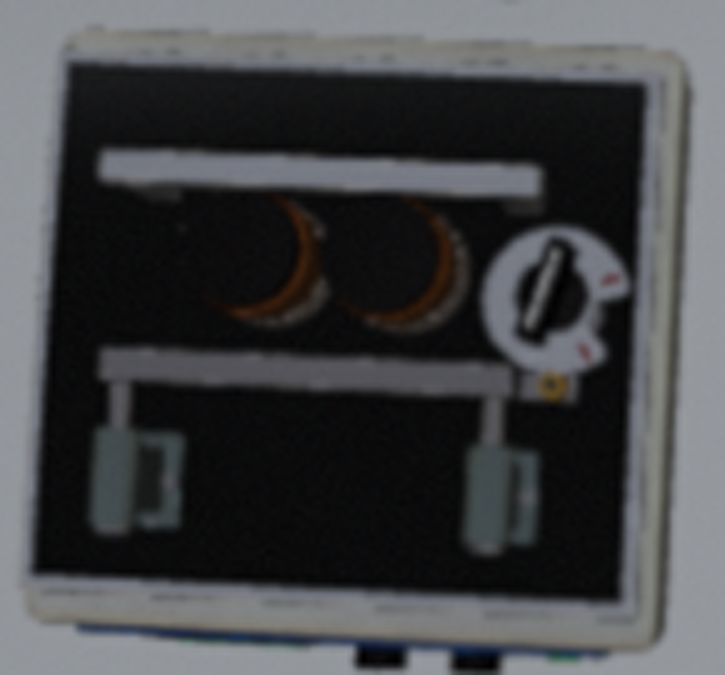

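The crop shows the bar from (100,365) to (510,385), with the roller at (553,385). The knob grip is at (548,290), tilted about 18°, and the notch is at (605,320), lower right. That's an open clamp that needs about 1.2 rad clockwise. Next I'll fit the bar, pad and knob precisely in both views.

```bash
cat > m.py <<'E'
from h import *
def pca(s):
    m=s[:,:2].mean(0); w,v=np.linalg.eigh(np.cov((s[:,:2]-m).T)); d=v[:,1]*np.sign(v[1,1]); n=np.array([d[1],-d[0]])
    a=(s[:,:2]-m)@d; b=(s[:,:2]-m)@n
    la,ha=a.min(),a.max(); lb,hb=np.percentile(b,[2,98]); ctr=m+d*(la+ha)/2+n*(lb+hb)/2
    return ctr.round(4),'dir deg',round(np.degrees(np.arctan2(d[1],d[0])),2),'len',round(ha-la,4),'wid',round(hb-lb,4),'z',np.median(s[:,2]).round(4),len(s)
def meas():
  for n in ['top','side']:
    c=cam(n); P,ok=cloud(c); h=cv2.cvtColor(c['img'],cv2.COLOR_RGB2HSV)
    org=(h[...,0]>4)&(h[...,0]<18)&(h[...,1]>180)&(h[...,2]>110)
    X,Y,Z=P[...,0],P[...,1],P[...,2]
    def rep(nm,m):
        k,l,st,_=cv2.connectedComponentsWithStats(m.astype(np.uint8))
        if k<2: print(n,nm,'none'); return
        i=1+st[1:,4].argmax(); print(n,nm,*pca(P[l==i]))
    rep('rib',org&(Z>.06))
    rep('bar',(X>.50)&(X<.58)&(Y>-.03)&(Y<.26)&(Z>.166)&(Z<.178)&~org)
    rep('rail',(X>.61)&(X<.69)&(Y>-.03)&(Y<.26)&(Z>.166)&(Z<.182)&(h[...,1]<60)&(h[...,2]>70))
    rep('grip',(X>.54)&(X<.63)&(Y>-.05)&(Y<.05)&(Z>.198)&(Z<.215))
    rep('lids',(X>.56)&(X<.65)&(Y>.02)&(Y<.2)&(Z>.181)&(Z<.194))
    rep('cam',(X>.53)&(X<.63)&(Y>-.06)&(Y<.06)&(Z>.145)&(Z<.185)&(h[...,1]<60)&(h[...,2]>90))
if __name__=='__main__': meas()
E
python3 m.py
```

```text
top rib [ 0.4865 -0.2701] dir deg 92.37 len 0.3021 wid 0.0244 z 0.0779 84
top bar [0.5296 0.1401] dir deg 88.84 len 0.2147 wid 0.053 z 0.1735 670
top rail [0.6497 0.1336] dir deg 86.72 len 0.2284 wid 0.0154 z 0.1735 542
top grip [0.583  0.0122] dir deg 159.88 len 0.053 wid 0.0129 z 0.2088 125
top lids [0.6052 0.0978] dir deg 61.2 len 0.0636 wid 0.0552 z 0.1875 478
top cam [0.5845 0.015 ] dir deg 158.92 len 0.0753 wid 0.0631 z 0.1558 360
side rib [ 0.494  -0.3886] dir deg 78.25 len 0.0693 wid 0.0091 z 0.0774 113
side bar [0.5285 0.1395] dir deg 89.06 len 0.218 wid 0.0536 z 0.1724 383
side rail [0.6488 0.1331] dir deg 87.18 len 0.2318 wid 0.0167 z 0.1727 256
side grip [0.5839 0.0112] dir deg 160.43 len 0.0531 wid 0.0134 z 0.2071 124
side lids [0.6065 0.1312] dir deg 87.25 len 0.132 wid 0.0563 z 0.1868 450
side cam [0.5815 0.0098] dir deg 158.55 len 0.0777 wid 0.0558 z 0.1552 300
```

```bash
python3 - <<'E'
from m import *
for n in ['top','side']:
    c=cam(n); P,ok=cloud(c); a=np.radians(87)
    d=np.array([np.cos(a),np.sin(a)]); nn=np.array([d[1],-d[0]])
    R=P[...,:2]-[.5451,.1388]; x=R@nn; y=R@d
    h=cv2.cvtColor(c['img'],cv2.COLOR_RGB2HSV)
    m=(abs(x)<.016)&(P[...,2]>.166)&(P[...,2]<.178)&(abs(y)<.12)
    print(n,'bar',*pca(P[m]),'x pct',np.percentile(x[m],[2,10,50,90,98]).round(4),'y',y[m].min(),y[m].max())
    l=(abs(y-.036)<.03)&(x>.02)&(x<.1)&(P[...,2]>.181)&(P[...,2]<.195); print(' lid a x',np.percentile(x[l],[1,99]))
    o=(P[...,1]<-.3)&(h[...,0]>4)&(h[...,0]<18)&(h[...,1]>150)&(P[...,2]>.06)&(abs(P[...,0]-.493)<.05)&(abs(P[...,1]+.39)<.06); print(' rib',*pca(P[o]))
s=env.read_state(); print(np.degrees(np.arctan2(*s['ee_rot'][[1,0],1])))
E
```

```text
top bar [0.5435 0.1401] dir deg 86.98 len 0.214 wid 0.021 z 0.1734 557 x pct [-0.0122 -0.0063  0.0005  0.0076  0.0089] y -0.10577875789915162 0.10826494871865316
 lid a x [0.0335402  0.09131176]
 rib [ 0.4925 -0.3883] dir deg 77.31 len 0.0668 wid 0.0116 z 0.0779 115
side bar [0.5436 0.1375] dir deg 87.19 len 0.2144 wid 0.0226 z 0.1727 305 x pct [-0.0124 -0.0063 -0.0005  0.0078  0.0099] y -0.1085778885656079 0.10583703466749794
 lid a x [0.03218868 0.08973794]
 rib [ 0.4931 -0.3888] dir deg 78.85 len 0.0686 wid 0.0112 z 0.0771 150
76.77533832665952
```

```bash
cat > g.py <<'E'
import sys,numpy as np
from scipy.spatial.transform import Rotation as Ro
from rig import env
def go(x,y,z,yaw):
    s=env.read_state(); R=s['ee_rot']; a=np.radians(yaw)
    T=np.array([[-np.sin(a),np.cos(a),0],[np.cos(a),np.sin(a),0],[0,0,-1]]).T
    T=np.c_[[-np.sin(a),np.cos(a),0],[np.cos(a),np.sin(a),0],[0,0,-1]]
    print('t',round(s['clock'],2),'tcp',s['tcp_pos'].round(4),'yaw',np.degrees(np.arctan2(R[1,1],R[0,1])).round(2),'F',s['wrist_force'].round(1),'open',round(s['opening']*1e3,1),'q',s['q'].round(2))
    print('slide mm now-axes',(R.T@(np.array([x,y,z])-s['tcp_pos'])*1e3).round(1),'final-axes',(T.T@(np.array([x,y,z])-s['tcp_pos'])*1e3).round(1),'rot',Ro.from_matrix(R.T@T).as_rotvec().round(4))
if __name__=='__main__': go(*map(float,sys.argv[1:]))
E
python3 g.py .45 .3 .31 -11.9
```

```text
t 0.4 tcp [0.1372 0.584  0.2452] yaw 76.78 F [ 0.3 -0.7  0.6] open 85.3 q [ 1.25  0.13  1.49 -0.    1.52 -0.09]
slide mm now-axes [-369.5 -205.   -64.8] final-axes [-213.4  364.6  -64.8] rot [-2.0000e-04  2.0000e-04  1.5477e+00]
```

send_rows:
  slide:
    - [0,0,-10]
    - [0,0,-10]
    - [0,0,-10]
    - [0,0,-10]
    - [0,0,-10]
    - [0,0,-10]
    - [0,0,0]
    - [0,0,0]
    - [0,0,0]
    - [0,0,0]
  rot:
    - [0,0,0.145]
    - [0,0,0.145]
    - [0,0,0.145]
    - [0,0,0.145]
    - [0,0,0.145]
    - [0,0,0.145]
    - [0,0,0.145]
    - [0,0,0.145]
    - [0,0,0.145]
    - [0,0,0.145]
  grip: [60,60,60,60,60,60,60,60,60,60]
  squeeze: 50

```text
clock: 1.4
tcp_pos: [0.1371, 0.5839, 0.3075]
ee_rot: [[0.156, 0.988, -0.0], [0.988, -0.156, -0.001], [-0.001, -0.0, -1.0]]
wrist_force: [1.0, -1.1, -0.6]
opening: 0.0601
```

```bash
python3 g.py .45 .25 .31 -11.9
```

```text
t 1.4 tcp [0.1371 0.5839 0.3075] yaw -8.97 F [ 1.  -1.1 -0.6] open 60.1 q [1.25 0.11 1.39 0.   1.63 1.41]
slide mm now-axes [-281.   361.1   -2.4] final-axes [-262.2  375.    -2.5] rot [-0.0001  0.0007  0.0511]
```

send_rows:
  slide:
    - [-26,38,0]
    - [-26,38,0]
    - [-26,38,0]
    - [-26,38,0]
    - [-26,38,0]
    - [-26,38,0]
    - [-26,38,0]
    - [-26,38,0]
    - [-26,38,0]
    - [-26,38,0]
  rot:
    - [0,0,0.051]
    - [0,0,0]
    - [0,0,0]
    - [0,0,0]
    - [0,0,0]
    - [0,0,0]
    - [0,0,0]
    - [0,0,0]
    - [0,0,0]
    - [0,0,0]
  grip: [60,60,60,60,60,60,60,60,60,60]

```text
clock: 2.4
tcp_pos: [0.4618, 0.2428, 0.3075]
ee_rot: [[0.204, 0.979, 0.002], [0.979, -0.204, 0.002], [0.003, 0.001, -1.0]]
wrist_force: [0.7, 0.4, -0.1]
opening: 0.0601
```

send_rows:
  slide:
    - [-47,13,0]
    - [-47,13,0]
    - [-47,13,0]
    - [-47,13,0]
    - [-47,13,0]
    - [-47,13,0]
    - [-47,13,0]
    - [-47,13,0]
    - [-47,13,0]
    - [-47,13,0]
  rot:
    - [0,0,0]
    - [0,0,0]
    - [0,0,0]
    - [0,0,0]
    - [0,0,0]
    - [0,0,0]
    - [0,0,0]
    - [0,0,0]
    - [0,0,0]
    - [0,0,0]
  grip: [60,60,60,60,60,60,60,60,60,60]

```text
clock: 3.4
tcp_pos: [0.4935, -0.2565, 0.3073]
ee_rot: [[0.204, 0.979, 0.007], [0.979, -0.204, 0.001], [0.002, 0.006, -1.0]]
wrist_force: [1.1, 0.0, 0.4]
opening: 0.06
```

```bash
python3 g.py .493 -.389 .12 -11.9
```

```text
t 3.4 tcp [ 0.4935 -0.2565  0.3073] yaw -11.78 F [1.1 0.  0.4] open 60.0 q [-0.57 -0.01  1.52  0.    1.62 -0.37]
slide mm now-axes [-130.2   25.4  187.2] final-axes [-129.8   26.8  187.3] rot [ 0.0062 -0.0022  0.0022]
```

send_rows:
  slide:
    - [-26,5,0]
    - [-26,5,20]
    - [-26,5,23]
    - [-26,5,23]
    - [-26,5,23]
    - [0,0,23]
    - [0,0,23]
    - [0,0,23]
    - [0,0,20]
    - [0,0,9]
  rot:
    - [0,0,0]
    - [0,0,0]
    - [0,0,0]
    - [0,0,0]
    - [0,0,0]
    - [0.003,-0.001,0.001]
    - [0.003,-0.001,0.001]
    - [0,0,0]
    - [0,0,0]
    - [0,0,0]
  grip: [60,60,60,60,60,60,60,60,60,60]

```text
clock: 4.4
tcp_pos: [0.4904, -0.4052, 0.1156]
ee_rot: [[0.216, 0.976, 0.004], [0.976, -0.216, -0.005], [-0.004, 0.005, -1.0]]
wrist_force: [0.1, 0.5, 0.6]
opening: 0.0598
```

```bash
python3 g.py .493 -.389 .0675 -11.9; python3 - <<'E'
from m import *
c=cam('wrist'); P,ok=cloud(c); h=cv2.cvtColor(c['img'],cv2.COLOR_RGB2HSV); save(c,'w1.png')
o=(h[...,0]>4)&(h[...,0]<18)&(h[...,1]>150)&(P[...,2]>.06)&(P[...,2]<.09)
print(*pca(P[o]))
E
```

```text
t 4.4 tcp [ 0.4904 -0.4052  0.1156] yaw -12.49 F [0.1 0.5 0.6] open 59.8 q [-0.77  0.31  1.52 -0.    1.3  -0.55]
slide mm now-axes [16.5 -1.2 48. ] final-axes [16.4 -0.8 48.1] rot [ 0.0054  0.0041 -0.0104]
[ 0.4949 -0.3884] dir deg 77.83 len 0.0693 wid 0.0113 z 0.0777 3692
```

View pics/w1.png

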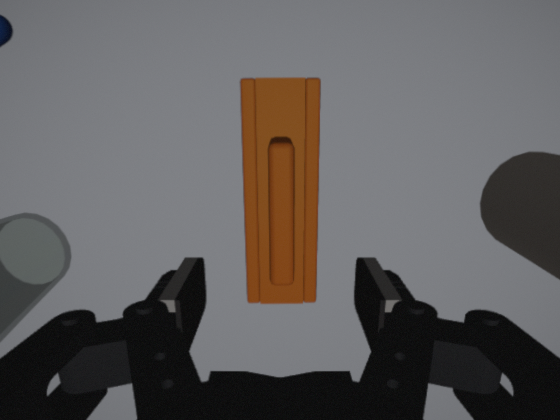

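The wrist view confirms it: the pad rib is at (281,210), centred between the jaws at (190,300) and (370,300). The TCP is about 17 mm too far along −x of the tool, so I'll correct that and descend.

send_rows:
  slide:
    - [6,0.5,0]
    - [6,0.5,0]
    - [4,0.5,0]
    - [0,0,0]
    - [0,0,9]
    - [0,0,9]
    - [0,0,9]
    - [0,0,9]
    - [0,0,6]
    - [0,0,4]
  rot:
    - [0.003,0.002,0]
    - [0.003,0.002,0]
    - [0,0,-0.006]
    - [0,0,0]
    - [0,0,0]
    - [0,0,0]
    - [0,0,0]
    - [0,0,0]
    - [0,0,0]
    - [0,0,0]
  grip: [45,45,45,45,45,45,45,45,45,45]

```text
clock: 5.45
tcp_pos: [0.4978, -0.3897, 0.0698]
ee_rot: [[0.209, 0.978, 0.003], [0.978, -0.209, -0.003], [-0.003, 0.004, -1.0]]
wrist_force: [-0.3, 0.0, 0.3]
opening: 0.0452
```

```bash
python3 g.py .494 -.3886 .0675 -12.1
```

```text
t 5.45 tcp [ 0.4978 -0.3897  0.0698] yaw -12.08 F [-0.3  0.   0.3] open 45.2 q [-0.75  0.35  1.56 -0.    1.22 -0.53]
slide mm now-axes [ 0.3 -4.   2.3] final-axes [ 0.3 -4.   2.3] rot [0.0038 0.0025 0.0004]
```

send_rows:
  slide:
    - [0,-2,1]
    - [0,-1.5,1]
    - [0,0,0]
    - [0,0,0]
    - [0,0,0]
    - [0,0,0]
    - [0,0,0]
    - [0,0,0]
    - [0,0,0]
    - [0,0,0]
  rot:
    - [0.003,0.002,0]
    - [0,0,0]
    - [0,0,0]
    - [0,0,0]
    - [0,0,0]
    - [0,0,0]
    - [0,0,0]
    - [0,0,0]
    - [0,0,0]
    - [0,0,0]
  grip: [45,45,45,5,5,5,5,5,5,5]
  squeeze: 50

```text
clock: 6.45
tcp_pos: [0.4937, -0.3888, 0.0671]
ee_rot: [[0.21, 0.978, -0.0], [0.978, -0.21, 0.0], [0.0, -0.0, -1.0]]
wrist_force: [1.4, 0.3, -1.3]
opening: 0.0112
```

```bash
python3 g.py .494 -.3886 .0675 -12.1
```

```text
t 6.45 tcp [ 0.4937 -0.3888  0.0671] yaw -12.09 F [ 1.4  0.3 -1.3] open 11.2 q [-0.75  0.35  1.57 -0.    1.22 -0.54]
slide mm now-axes [ 0.3  0.2 -0.4] final-axes [ 0.3  0.2 -0.4] rot [-0.0004 -0.0001  0.0001]
```

send_rows:
  slide:
    - [0,0,-5]
    - [0,0,-15]
    - [0,0,-28]
    - [0,0,-35]
    - [0,0,-35]
    - [0,0,-35]
    - [0,0,-35]
    - [0,0,-30]
    - [0,0,-20]
    - [0,0,-8]
  rot:
    - [0,0,0]
    - [0,0,0]
    - [0,0,0]
    - [0,0,0]
    - [0,0,0]
    - [0,0,0]
    - [0,0,0]
    - [0,0,0]
    - [0,0,0]
    - [0,0,0]
  grip: [5,5,5,5,5,5,5,5,5,5]

```text
clock: 7.45
tcp_pos: [0.4922, -0.3872, 0.331]
ee_rot: [[0.209, 0.978, 0.0], [0.978, -0.209, -0.0], [-0.0, 0.0, -1.0]]
wrist_force: [1.5, -0.7, -2.1]
opening: 0.0112
```

```bash
python3 g.py .5455 .139 .30 -3
```

```text
t 7.45 tcp [ 0.4922 -0.3872  0.331 ] yaw -12.08 F [ 1.5 -0.7 -2.1] open 11.2 q [-0.75  0.18  1.28  0.    1.68 -0.54]
slide mm now-axes [525.7 -58.   30.8] final-axes [528.3  25.7  31. ] rot [ 0.0004  0.0003 -0.1586]
```

send_rows:
  slide:
    - [15,-1,0]
    - [30,-3,0]
    - [38,-3,0]
    - [38,-2,0]
    - [38,-1,0]
    - [38,0,0]
    - [38,0,0]
    - [38,1,0]
    - [30,1,0]
    - [20,1,0]
  rot:
    - [0,0,-0.02]
    - [0,0,-0.02]
    - [0,0,-0.02]
    - [0,0,-0.02]
    - [0,0,-0.02]
    - [0,0,-0.02]
    - [0,0,-0.02]
    - [0,0,-0.019]
    - [0,0,0]
    - [0,0,0]
  grip: [5,5,5,5,5,5,5,5,5,5]

```text
clock: 8.45
tcp_pos: [0.5171, -0.0475, 0.3217]
ee_rot: [[0.041, 0.999, -0.012], [0.999, -0.041, 0.006], [0.006, -0.012, -1.0]]
wrist_force: [0.1, -0.7, -1.3]
opening: 0.0108
```

```bash
python3 g.py .5455 .139 .30 -3
```

```text
t 8.45 tcp [ 0.5171 -0.0475  0.3217] yaw -2.33 F [ 0.1 -0.7 -1.3] open 10.8 q [-0.19 -0.1   1.58  0.    1.67 -0.15]
slide mm now-axes [187.4  21.   22.5] final-axes [187.7  18.6  21.7] rot [-0.012  -0.0054  0.0117]
```

send_rows:
  slide:
    - [26,3,0]
    - [28,3,0]
    - [28,3,0]
    - [28,3,0]
    - [28,3,0]
    - [22,2,0]
    - [12,0,0]
    - [4,0,0]
    - [0,0,0]
    - [0,0,0]
  rot:
    - [-0.004,-0.002,0.003]
    - [-0.004,-0.002,0.003]
    - [-0.003,-0.001,0.003]
    - [0,0,0.002]
    - [0,0,0]
    - [0,0,0]
    - [0,0,0]
    - [0,0,0]
    - [0,0,0]
    - [0,0,0]
  grip: [5,5,5,5,5,5,5,5,5,5]

```text
clock: 9.45
tcp_pos: [0.5319, 0.1428, 0.3096]
ee_rot: [[0.038, 0.999, -0.02], [0.999, -0.038, 0.001], [0.0, -0.02, -1.0]]
wrist_force: [0.3, -0.4, -1.6]
opening: 0.0107
```

```bash
python3 g.py .5455 .139 .26 -3; python3 - <<'E'
from m import *
s=env.read_state(); t=s['tcp_pos']
for n in ['side','top']:
    c=cam(n); P,ok=cloud(c); h=cv2.cvtColor(c['img'],cv2.COLOR_RGB2HSV)
    o=(h[...,0]>4)&(h[...,0]<18)&(h[...,1]>180)&(h[...,2]>80)&(np.linalg.norm(P[...,:2]-t[:2],axis=2)<.12)
    if o.sum()>20: print(n,o.sum(),*pca(P[o]),'z pct',np.percentile(P[o][:,2],[1,50,99]).round(4))
    b=(P[...,0]>.535)&(P[...,0]<.56)&(abs(P[...,1]-.14)<.12)&(P[...,2]>.166)&(P[...,2]<.178)&~o; print(n,'bar',b.sum())
    if n=='side': save(c,'s2.png',(130,80,330,280),3)
E
```

```text
t 9.45 tcp [0.5319 0.1428 0.3096] yaw -2.17 F [ 0.3 -0.4 -1.6] open 10.7 q [ 0.17 -0.    1.51  0.    1.65  0.2 ]
slide mm now-axes [-3.3 14.7 49.4] final-axes [-3.1 13.8 49.6] rot [-0.0202 -0.0002  0.0145]
side 447 [0.5225 0.1376] dir deg 97.07 len 0.1323 wid 0.0424 z 0.2822 447 z pct [0.2473 0.2822 0.3206]
side bar 257
top 529 [0.5343 0.1322] dir deg 79.73 len 0.1197 wid 0.0461 z 0.2838 529 z pct [0.1097 0.2838 0.3232]
top bar 152
```

View pics/s2.png

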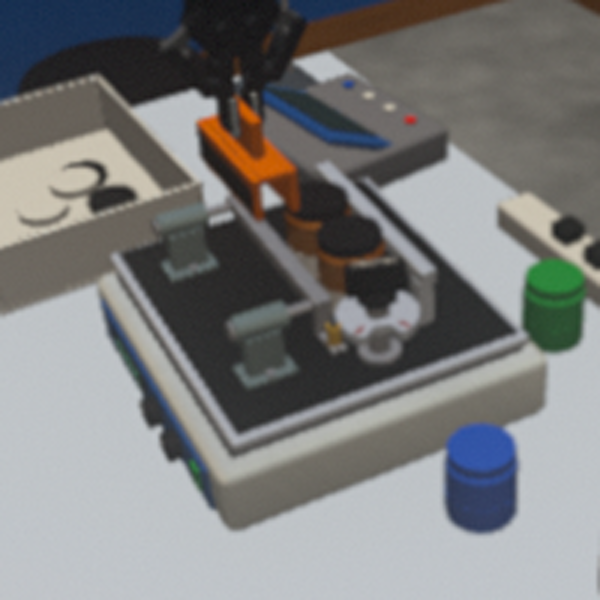

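The picture shows the pad held upright at (248,160) above the bar, which runs from (235,205) to (325,300). I'll correct the tilt and x, then come down in stages.

send_rows:
  slide:
    - [-1,5,0]
    - [-1,5,0]
    - [0,3,5]
    - [0,0,10]
    - [0,0,10]
    - [0,0,10]
    - [0,0,6]
    - [0,0,2]
    - [0,0,0]
    - [0,0,0]
  rot:
    - [-0.01,0,0.007]
    - [-0.01,0,0.007]
    - [0,0,0]
    - [0,0,0]
    - [0,0,0]
    - [0,0,0]
    - [0,0,0]
    - [0,0,0]
    - [0,0,0]
    - [0,0,0]
  grip: [5,5,5,5,5,5,5,5,5,5]

```text
clock: 10.55
tcp_pos: [0.546, 0.1373, 0.2615]
ee_rot: [[0.057, 0.998, -0.0], [0.998, -0.057, -0.0], [-0.0, 0.0, -1.0]]
wrist_force: [-0.6, -0.0, -2.2]
opening: 0.0105
```

```bash
python3 g.py .5455 .139 .255 -3; python3 - <<'E'
from m import *
c=cam('wrist'); P,ok=cloud(c); save(c,'w2.png'); h=cv2.cvtColor(c['img'],cv2.COLOR_RGB2HSV)
c2=cam('side'); 
for nm,cc in (('wrist',c),('side',c2)):
    P,ok=cloud(cc); h=cv2.cvtColor(cc['img'],cv2.COLOR_RGB2HSV); o=(h[...,0]>4)&(h[...,0]<18)&(h[...,1]>180)&(h[...,2]>80)&(abs(P[...,0]-.545)<.08)&(abs(P[...,1]-.139)<.1)
    q=P[o]; Z=q[:,2]
    for lo,hi in ((.222,.240),(.255,.275)):
        s=q[(Z>lo)&(Z<hi)]
        if len(s)>20: print(nm,lo,*pca(s))
    print(nm,np.histogram(Z,np.arange(.18,.28,.01))[0])
E
```

```text
t 10.55 tcp [0.546  0.1373 0.2615] yaw -3.28 F [-0.6 -0.  -2.2] open 10.5 q [ 0.16  0.02  1.57 -0.    1.55  0.21]
slide mm now-axes [ 1.7 -0.6  6.5] final-axes [ 1.7 -0.6  6.5] rot [ 0.      0.0005 -0.0049]
wrist 0.222 [0.5464 0.1396] dir deg 86.87 len 0.1246 wid 0.0402 z 0.2345 12280
wrist 0.255 [0.5461 0.1393] dir deg 86.71 len 0.0673 wid 0.0112 z 0.2722 5953
wrist [    0     1     4    19     2 12278   152   205   384  5480]
side 0.222 [0.5388 0.1332] dir deg 95.53 len 0.1279 wid 0.0422 z 0.2335 287
side 0.255 [0.5386 0.1255] dir deg 82.97 len 0.0508 wid 0.0219 z 0.2688 61
side [  6   2  17  15  24 266  21  21  28  23]
```

View pics/w2.png

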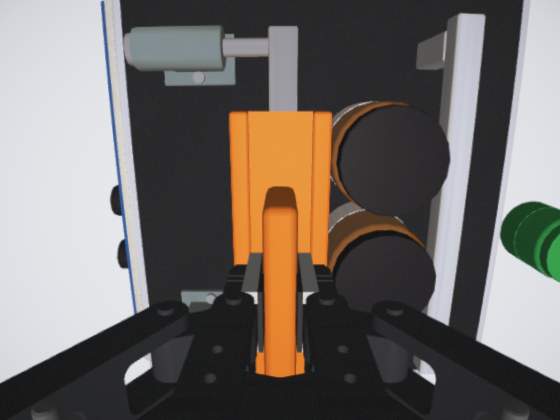

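Wrist view: the pad plate is at (280,190), the bar end sticks out beyond it at (283,70), and the lids at (392,158) and (380,275) are clear to the right. I'll take the offset from the bar in this one camera.

```bash
python3 - <<'E'
from m import *
c=cam('wrist'); P,ok=cloud(c); X,Y,Z=P[...,0],P[...,1],P[...,2]
h=cv2.cvtColor(c['img'],cv2.COLOR_RGB2HSV)
m=(X>.535)&(X<.565)&(Z>.165)&(Z<.18)&(h[...,1]<60)&(h[...,2]>60)
k,l,st,_=cv2.connectedComponentsWithStats(m.astype(np.uint8)); i=1+st[1:,4].argmax(); print(st[i]); v=np.argwhere(l==i); q=P[l==i]
rows=slice(75,108); 
a=np.radians(87); d=np.array([np.cos(a),np.sin(a)]); n=np.array([d[1],-d[0]])
s=P[75:108][(l==i)[75:108]]; x=(s[:,:2]-[.5464,.1396])@n; y=(s[:,:2]-[.5464,.1396])@d
print('bar x rel pad',np.percentile(x,[1,5,95,99]).round(4),'z',np.median(s[:,2]))
y=(q[:,:2]-[.5464,.1396])@d; print('bar end y rel pad',y.max())
g=(Z>.181)&(Z<.195)&(h[...,2]<60); lx=(P[g][:,:2]-[.5464,.1396])@n; print('lids x',np.percentile(lx,[1,99]).round(4))
E
```

```text
[ 249   26   49   85 2822]
bar x rel pad [-0.0063 -0.0057  0.0088  0.0093] z 0.17301156643985577
bar end y rel pad 0.10724650946890342
lids x [0.0333 0.0902]
```

send_rows:
  slide:
    - [0,1,0]
    - [0,0.3,4]
    - [0,0,8]
    - [0,0,9]
    - [0,0,9]
    - [0,0,8]
    - [0,0,5]
    - [0,0,2]
    - [0,0,0]
    - [0,0,0]
  rot:
    - [0,0,-0.004]
    - [0,0,0]
    - [0,0,0]
    - [0,0,0]
    - [0,0,0]
    - [0,0,0]
    - [0,0,0]
    - [0,0,0]
    - [0,0,0]
    - [0,0,0]
  grip: [5,5,5,5,5,5,5,5,5,5]

```text
clock: 11.7
tcp_pos: [0.5474, 0.1371, 0.2124]
ee_rot: [[0.053, 0.999, 0.0], [0.999, -0.053, -0.001], [-0.001, 0.0, -1.0]]
wrist_force: [-0.2, -0.2, -1.1]
opening: 0.0116
```

```bash
python3 g.py .5472 .1375 .205 -3
```

```text
t 11.7 tcp [0.5474 0.1371 0.2124] yaw -3.04 F [-0.2 -0.2 -1.1] open 11.6 q [ 0.15  0.05  1.63 -0.    1.46  0.21]
slide mm now-axes [ 0.4 -0.2  7.4] final-axes [ 0.4 -0.2  7.4] rot [ 0.0002  0.0005 -0.0006]
```

send_rows:
  slide:
    - [0,0,1]
    - [0,0,1]
    - [0,0,1]
    - [0,0,1]
    - [0,0,1]
    - [0,0,1]
    - [0,0,0.5]
    - [0,0,0]
    - [0,0,0]
    - [0,0,0]
  rot:
    - [0,0,0]
    - [0,0,0]
    - [0,0,0]
    - [0,0,0]
    - [0,0,0]
    - [0,0,0]
    - [0,0,0]
    - [0,0,0]
    - [0,0,0]
    - [0,0,0]
  grip: [5,5,5,5,5,5,5,5,5,5]

```text
clock: 12.7
tcp_pos: [0.5483, 0.1372, 0.207]
ee_rot: [[0.053, 0.999, 0.003], [0.999, -0.053, -0.0], [0.0, 0.003, -1.0]]
wrist_force: [0.1, -0.1, -0.9]
opening: 0.0112
```

```bash
python3 g.py .5472 .1375 .205 -3
```

```text
t 12.7 tcp [0.5483 0.1372 0.207 ] yaw -3.03 F [ 0.1 -0.1 -0.9] open 11.2 q [ 0.15  0.05  1.64 -0.    1.45  0.21]
slide mm now-axes [ 0.2 -1.1  2. ] final-axes [ 0.2 -1.1  2. ] rot [ 0.0028 -0.0001 -0.0006]
```

send_rows:
  slide:
    - [0,-0.5,1]
    - [0,-0.5,1]
    - [0,0,1]
    - [0,0,0]
    - [0,0,0]
    - [0,0,0]
    - [0,0,0]
    - [0,0,0]
    - [0,0,0]
    - [0,0,0]
  rot:
    - [0,0,0]
    - [0,0,0]
    - [0,0,0]
    - [0,0,0]
    - [0,0,0]
    - [0,0,0]
    - [0,0,0]
    - [0,0,0]
    - [0,0,0]
    - [0,0,0]
  grip: [5,5,5,5,5,5,5,5,5,5]

```text
clock: 13.7
tcp_pos: [0.548, 0.1373, 0.206]
ee_rot: [[0.053, 0.999, 0.006], [0.999, -0.053, 0.0], [0.0, 0.006, -1.0]]
wrist_force: [-1.7, -0.1, -0.6]
opening: 0.011
```

```bash
python3 g.py .5472 .1375 .205 -3
```

```text
t 13.7 tcp [0.548  0.1373 0.206 ] yaw -3.04 F [-1.7 -0.1 -0.6] open 11.0 q [ 0.16  0.05  1.64 -0.    1.44  0.21]
slide mm now-axes [ 0.2 -0.8  1. ] final-axes [ 0.2 -0.8  1. ] rot [ 0.0057 -0.0004 -0.0007]
```

send_rows:
  slide:
    - [0,-0.5,1.5]
    - [0,-0.5,1.5]
    - [0,0,1.5]
    - [0,0,0]
    - [0,0,0]
    - [0,0,0]
    - [0,0,0]
    - [0,0,0]
    - [0,0,0]
    - [0,0,0]
  rot:
    - [0.004,0,0]
    - [0.003,0,0]
    - [0,0,0]
    - [0,0,0]
    - [0,0,0]
    - [0,0,0]
    - [0,0,0]
    - [0,0,0]
    - [0,0,0]
    - [0,0,0]
  grip: [5,5,5,5,5,5,5,5,5,5]

```text
clock: 14.7
tcp_pos: [0.5485, 0.1373, 0.206]
ee_rot: [[0.053, 0.999, 0.003], [0.999, -0.053, 0.001], [0.001, 0.003, -1.0]]
wrist_force: [-0.8, 0.1, 0.2]
opening: 0.011
```

```bash
python3 g.py .5472 .1375 .205 -3; python3 - <<'E'
from m import *
c=cam('wrist'); P,ok=cloud(c); h=cv2.cvtColor(c['img'],cv2.COLOR_RGB2HSV)
o=(h[...,0]>4)&(h[...,0]<18)&(h[...,1]>180)&(h[...,2]>80); q=P[o]; s=q[(q[:,2]>.165)&(q[:,2]<.195)]; print(*pca(s))
c=cam('side'); save(c,'s3.png',(150,100,290,220),4)
E
```

```text
t 14.7 tcp [0.5485 0.1373 0.206 ] yaw -3.04 F [-0.8  0.1  0.2] open 11.0 q [0.15 0.06 1.64 0.   1.44 0.21]
slide mm now-axes [ 0.1 -1.3  1. ] final-axes [ 0.1 -1.3  1. ] rot [ 0.003  -0.0009 -0.0007]
[0.5518 0.1403] dir deg 91.21 len 0.1263 wid 0.0423 z 0.179 12597
```

View pics/s3.png

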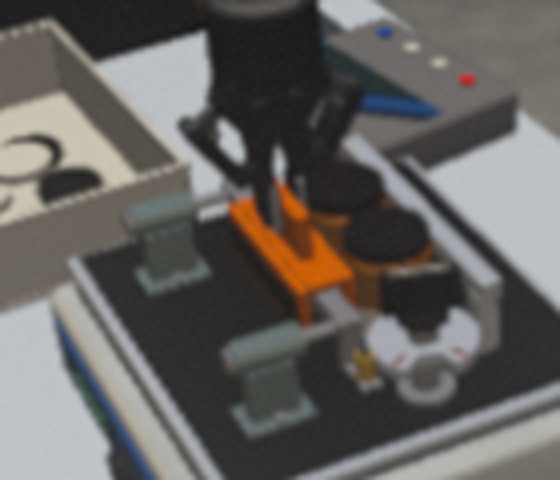

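The pad straddles the bar at (295,250). Its plate top measures 0.179, which matches the expected seated height, and the pushing force has levelled off. I'll release it gently.

send_rows:
  slide:
    - [0,0,0]
    - [0,0,0]
    - [0,0,0]
    - [0,0,0]
    - [0,0,0]
    - [0,0,-8]
    - [0,0,-15]
    - [0,0,-20]
    - [0,0,-20]
    - [0,0,-10]
  rot:
    - [0,0,0]
    - [0,0,0]
    - [0,0,0]
    - [0,0,0]
    - [0,0,0]
    - [0,0,0]
    - [0,0,0]
    - [0,0,0]
    - [0,0,0]
    - [0,0,0]
  grip: [24,24,24,24,24,24,24,24,35,35]

```text
clock: 15.8
tcp_pos: [0.5477, 0.1372, 0.2835]
ee_rot: [[0.053, 0.999, 0.002], [0.999, -0.053, 0.001], [0.001, 0.002, -1.0]]
wrist_force: [0.7, 0.2, 0.2]
opening: 0.0351
```

```bash
python3 g.py .5835 .0117 .28 70; python3 - <<'E'
from m import *
for n in ('wrist','side','top'):
    c=cam(n); P,ok=cloud(c); h=cv2.cvtColor(c['img'],cv2.COLOR_RGB2HSV)
    o=(h[...,0]>4)&(h[...,0]<18)&(h[...,1]>180)&(h[...,2]>80)&(abs(P[...,0]-.545)<.06)&(abs(P[...,1]-.139)<.1); q=P[o]
    for lo,hi in ((.172,.187),(.208,.225)):
        s=q[(q[:,2]>lo)&(q[:,2]<hi)]
        if len(s)>20: print(n,*pca(s))
    X,Y,Z=P[...,0],P[...,1],P[...,2]
    g=(X>.54)&(X<.63)&(Y>-.05)&(Y<.05)&(Z>.198)&(Z<.215)
    if g.sum()>20: print(n,'grip',*pca(P[g]))
E
```

```text
t 15.8 tcp [0.5477 0.1372 0.2835] yaw -3.04 F [0.7 0.2 0.2] open 35.1 q [0.15 0.02 1.54 0.   1.58 0.21]
slide mm now-axes [-123.4   42.4    3.5] final-axes [ -76.6 -105.7    3.5] rot [ 1.9000e-03  5.0000e-04 -1.2748e+00]
wrist [0.5486 0.1371] dir deg 86.98 len 0.1296 wid 0.0405 z 0.179 9813
wrist [0.5487 0.1383] dir deg 86.93 len 0.0691 wid 0.0114 z 0.2167 2603
side [0.5429 0.1373] dir deg 94.33 len 0.1321 wid 0.0439 z 0.1792 297
side [0.546  0.1325] dir deg 89.37 len 0.0642 wid 0.0116 z 0.2146 65
side grip [0.5837 0.0115] dir deg 160.33 len 0.0533 wid 0.0139 z 0.2075 122
top [0.5463 0.117 ] dir deg 85.27 len 0.094 wid 0.0404 z 0.1797 437
top [0.5465 0.1276] dir deg 86.92 len 0.052 wid 0.0119 z 0.2171 111
top grip [0.5831 0.0122] dir deg 159.58 len 0.053 wid 0.0128 z 0.209 127
```

send_rows:
  slide:
    - [-10,4,0]
    - [-12,4,0]
    - [-12,2,0]
    - [-12,0,0]
    - [-10,-2,0]
    - [-10,-5,0]
    - [-8,-7,0]
    - [-8,-7,0]
    - [-5,-6,0]
    - [0,0,0]
  rot:
    - [0,0,-0.14]
    - [0,0,-0.14]
    - [0,0,-0.14]
    - [0,0,-0.14]
    - [0,0,-0.14]
    - [0,0,-0.14]
    - [0,0,-0.14]
    - [0,0,-0.14]
    - [0,0,-0.14]
    - [0,0,0]
  grip: [40,40,40,40,40,40,40,40,40,40]

```text
clock: 16.95
tcp_pos: [0.5711, 0.0405, 0.266]
ee_rot: [[-0.951, 0.307, -0.021], [0.307, 0.952, -0.0], [0.02, -0.007, -1.0]]
wrist_force: [0.0, 0.9, -0.1]
opening: 0.04
```

```bash
python3 g.py .5835 .0118 .24 70
```

```text
t 16.95 tcp [0.5711 0.0405 0.266 ] yaw 72.1 F [ 0.   0.9 -0.1] open 40.0 q [-0.02  0.07  1.52 -0.    1.58 -1.28]
slide mm now-axes [-21.2 -23.3  25.8] final-axes [-21.5 -22.7  26. ] rot [-0.007  -0.0199  0.0366]
```

send_rows:
  slide:
    - [-5,-5,0]
    - [-6,-6,3]
    - [-5,-6,5]
    - [-4,-5,5]
    - [0,0,5]
    - [0,0,4]
    - [0,0,0]
    - [0,0,0]
    - [0,0,0]
    - [0,0,0]
  rot:
    - [-0.003,-0.01,0.018]
    - [-0.003,-0.009,0.018]
    - [0,0,0]
    - [0,0,0]
    - [0,0,0]
    - [0,0,0]
    - [0,0,0]
    - [0,0,0]
    - [0,0,0]
    - [0,0,0]
  grip: [40,40,40,40,40,40,40,40,40,40]

```text
clock: 17.95
tcp_pos: [0.5821, 0.0122, 0.2392]
ee_rot: [[-0.934, 0.356, -0.004], [0.356, 0.934, -0.0], [0.003, -0.001, -1.0]]
wrist_force: [-0.7, 0.9, -0.1]
opening: 0.0396
```

```bash
python3 g.py .5835 .0118 .193 70; python3 - <<'E'
from m import *
c=cam('wrist'); P,ok=cloud(c); X,Y,Z=P[...,0],P[...,1],P[...,2]
g=(X>.54)&(X<.63)&(Y>-.035)&(Y<.05)&(Z>.2)&(Z<.213)
print('grip',*pca(P[g])); save(c,'w3.png')
E
```

```text
t 17.95 tcp [0.5821 0.0122 0.2392] yaw 69.13 F [-0.7  0.9 -0.1] open 39.6 q [-0.07  0.09  1.54 -0.    1.51 -1.27]
slide mm now-axes [-1.6  0.2 46.2] final-axes [-1.5  0.1 46.2] rot [-0.0013 -0.0033 -0.0153]
grip [0.5843 0.013 ] dir deg 159.42 len 0.0538 wid 0.0124 z 0.2088 3106
```

View pics/w3.png

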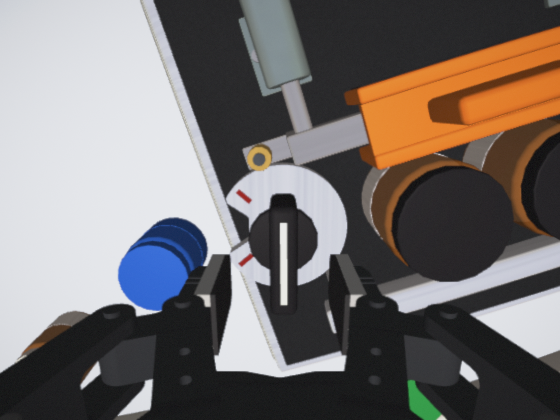

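The wrist view shows the T-grip at (283,255), centred and parallel between the jaws at (215,300) and (350,300). The roller is at (259,157) and the notch at (243,250). I'll descend onto the grip.

send_rows:
  slide:
    - [-1,0,2]
    - [-0.5,0,6]
    - [0,0,8]
    - [0,0,8]
    - [0,0,8]
    - [0,0,7]
    - [0,0,3]
    - [0,0,2]
    - [0,0,0]
    - [0,0,0]
  rot:
    - [0,-0.002,-0.007]
    - [0,-0.001,0]
    - [0,0,0]
    - [0,0,0]
    - [0,0,0]
    - [0,0,0]
    - [0,0,0]
    - [0,0,0]
    - [0,0,0]
    - [0,0,0]
  grip: [40,40,40,40,40,40,40,40,40,40]

```text
clock: 19.0
tcp_pos: [0.5834, 0.0118, 0.1908]
ee_rot: [[-0.937, 0.349, -0.001], [0.349, 0.937, -0.001], [0.001, -0.001, -1.0]]
wrist_force: [-0.0, -0.1, -0.0]
opening: 0.0404
```

```bash
python3 g.py .584 .0125 .194 69.6
```

```text
t 19.0 tcp [0.5834 0.0118 0.1908] yaw 69.58 F [-0.  -0.1 -0. ] open 40.4 q [-0.07  0.12  1.6  -0.    1.42 -1.28]
slide mm now-axes [-0.3  0.9 -3.2] final-axes [-0.3  0.9 -3.2] rot [-0.0013 -0.0005 -0.0004]
```

send_rows:
  slide:
    - [0,0.5,-3]
    - [0,0.3,-2]
    - [0,0,0]
    - [0,0,0]
    - [0,0,0]
    - [0,0,0]
    - [0,0,0]
    - [0,0,0]
    - [0,0,0]
    - [0,0,0]
  rot:
    - [0,0,0]
    - [0,0,0]
    - [0,0,0]
    - [0,0,0]
    - [0,0,0]
    - [0,0,0]
    - [0,0,0]
    - [0,0,0]
    - [0,0,0]
    - [0,0,0]
  grip: [40,40,8,8,8,8,8,8,8,8]
  squeeze: 40

```text
clock: 20.0
tcp_pos: [0.5844, 0.0129, 0.1976]
ee_rot: [[-0.937, 0.349, 0.001], [0.349, 0.937, -0.001], [-0.002, -0.0, -1.0]]
wrist_force: [0.5, 1.2, -0.6]
opening: 0.0121
```

```bash
python3 g.py .584 .0125 .195 -3
```

```text
t 20.0 tcp [0.5844 0.0129 0.1976] yaw 69.59 F [ 0.5  1.2 -0.6] open 12.1 q [-0.07  0.11  1.59 -0.    1.43 -1.28]
slide mm now-axes [ 0.3 -0.5  2.6] final-axes [-0.4 -0.4  2.6] rot [8.0000e-04 1.5000e-03 1.2669e+00]
```

send_rows:
  slide:
    - [0,0,0]
    - [0,0,0]
    - [0,0,0]
    - [0,0,0]
    - [0,0,0]
    - [0,0,0]
    - [0,0,0]
    - [0,0,0]
    - [0,0,0]
    - [0,0,0]
  rot:
    - [0,0,0.05]
    - [0,0,0.06]
    - [0,0,0.07]
    - [0,0,0.07]
    - [0,0,0.07]
    - [0,0,0.07]
    - [0,0,0.07]
    - [0,0,0.06]
    - [0,0,0.05]
    - [0,0,0]
  grip: [8,8,8,8,8,8,8,8,8,8]

```text
clock: 21.0
tcp_pos: [0.5846, 0.0133, 0.1977]
ee_rot: [[-0.587, 0.81, 0.002], [0.81, 0.587, -0.001], [-0.002, 0.001, -1.0]]
wrist_force: [0.2, 0.8, 0.7]
opening: 0.0125
```

```bash
python3 g.py .584 .0125 .195 -3
```

```text
t 21.0 tcp [0.5846 0.0133 0.1977] yaw 35.94 F [0.2 0.8 0.7] open 12.5 q [-0.06  0.11  1.59 -0.    1.43 -0.69]
slide mm now-axes [-0.3 -1.   2.7] final-axes [-0.8 -0.6  2.7] rot [0.0013 0.002  0.6796]
```

send_rows:
  slide:
    - [0,0,0]
    - [0,0,0]
    - [0,0,0]
    - [0,0,0]
    - [0,0,0]
    - [0,0,0]
    - [0,0,0]
    - [0,0,0]
    - [0,0,0]
    - [0,0,0]
  rot:
    - [0,0,0.06]
    - [0,0,0.08]
    - [0,0,0.08]
    - [0,0,0.08]
    - [0,0,0.08]
    - [0,0,0.08]
    - [0,0,0.07]
    - [0,0,0.07]
    - [0,0,0.05]
    - [0,0,0]
  grip: [8,8,8,8,8,8,8,8,8,8]

```text
clock: 22.0
tcp_pos: [0.5849, 0.0134, 0.1976]
ee_rot: [[0.032, 0.999, 0.002], [0.999, -0.032, -0.001], [-0.001, 0.002, -1.0]]
wrist_force: [0.7, 0.4, -0.0]
opening: 0.0122
```

```bash
python3 g.py .584 .0125 .195 -3
```

```text
t 22.0 tcp [0.5849 0.0134 0.1976] yaw -1.82 F [ 0.7  0.4 -0. ] open 12.2 q [-0.06  0.11  1.59 -0.    1.43 -0.03]
slide mm now-axes [-1.  -0.9  2.6] final-axes [-1.  -0.9  2.6] rot [0.0022 0.001  0.0206]
```

Yaw is −1.8°, so the knob should be at about 1.48 rad. I'll release, rise clear and look.

send_rows:
  slide:
    - [0,0,0]
    - [0,0,0]
    - [0,0,0]
    - [0,0,0]
    - [0,0,-5]
    - [0,0,-15]
    - [0,0,-25]
    - [0,0,-25]
    - [0,0,-15]
    - [0,0,-5]
  rot:
    - [0,0,0]
    - [0,0,0]
    - [0,0,0]
    - [0,0,0]
    - [0,0,0]
    - [0,0,0]
    - [0,0,0]
    - [0,0,0]
    - [0,0,0]
    - [0,0,0]
  grip: [32,32,32,32,32,32,32,32,32,32]

```text
clock: 23.0
tcp_pos: [0.584, 0.0131, 0.2947]
ee_rot: [[0.025, 1.0, 0.002], [1.0, -0.025, -0.002], [-0.002, 0.002, -1.0]]
wrist_force: [-0.4, -0.5, 0.2]
opening: 0.0321
```

```bash
python3 - <<'E'
from m import *
a=np.radians(87); d=np.array([np.cos(a),np.sin(a)]); nn=np.array([d[1],-d[0]])
for n in ('wrist','side','top'):
    c=cam(n); P,ok=cloud(c); h=cv2.cvtColor(c['img'],cv2.COLOR_RGB2HSV); X,Y,Z=P[...,0],P[...,1],P[...,2]
    o=(h[...,0]>4)&(h[...,0]<18)&(h[...,1]>180)&(h[...,2]>80)&(abs(X-.55)<.07)&(abs(Y-.139)<.1); q=P[o]
    for lo,hi in ((.172,.187),(.208,.225)):
        s=q[(q[:,2]>lo)&(q[:,2]<hi)]
        if len(s)>20: print(n,'pad',*pca(s))
    g=(X>.54)&(X<.63)&(Y>-.05)&(Y<.05)&(Z>.198)&(Z<.215)
    if g.sum()>20: print(n,'grip',*pca(P[g]))
    R=P[...,:2]-[.5455,.139]; x=R@nn; y=R@d
    b=(x>-.012)&(x<.035)&(Z>.166)&(Z<.178)&(abs(y)>.07)&(abs(y)<.1)&(h[...,1]<60)&(h[...,2]>60)
    if b.sum()>10: print(n,'bar x (front edge+8=0 at open)',np.percentile(x[b],[5,50,90,97]).round(4))
    if n=='top': save(c,'t4.png',(110,140,255,275),5)
    if n=='wrist': save(c,'w4.png')
E
```

```text
wrist pad [0.5543 0.1081] dir deg 80.62 len 0.0753 wid 0.043 z 0.179 6200
wrist pad [0.5551 0.1188] dir deg 86.81 len 0.0337 wid 0.0116 z 0.2165 1615
wrist grip [0.5849 0.0133] dir deg 87.76 len 0.0537 wid 0.0125 z 0.2088 1869
wrist bar x (front edge+8=0 at open) [-0.0079  0.0126  0.0213  0.0228]
side pad [0.5506 0.1371] dir deg 94.12 len 0.137 wid 0.0437 z 0.1791 298
side pad [0.5535 0.1315] dir deg 89.08 len 0.0633 wid 0.0118 z 0.215 67
side grip [0.5834 0.0111] dir deg 88.85 len 0.0541 wid 0.0129 z 0.208 96
side bar x (front edge+8=0 at open) [-0.0094  0.0093  0.0192  0.0208]
top pad [0.5542 0.1315] dir deg 87.31 len 0.1232 wid 0.0408 z 0.1798 603
top pad [0.5542 0.1367] dir deg 86.77 len 0.0697 wid 0.0116 z 0.2175 146
top grip [ 0.5819 -0.0087] dir deg 94.57 len 0.0123 wid 0.0105 z 0.2091 28
```

View pics/w4.png

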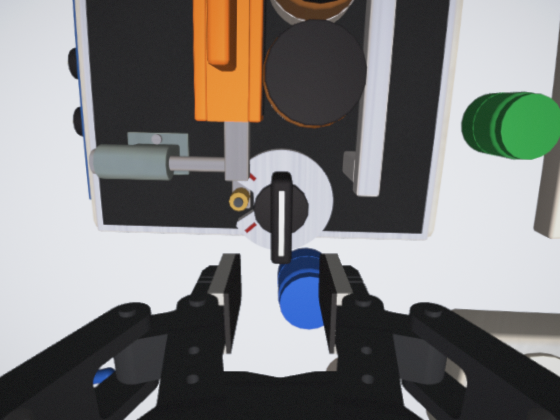

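The wrist view shows the roller at (239,201) seated in the notch. The grip at (281,217) lies along the bar, and the pad's front leg is against jar_b's side. The fingers are clear. I'll check that the jars are level and the bystanders haven't moved, then hand in.

```bash
python3 - <<'E'
from m import *
c=cam('side'); P,ok=cloud(c); h=cv2.cvtColor(c['img'],cv2.COLOR_RGB2HSV); X,Y,Z=P[...,0],P[...,1],P[...,2]
for nm,cy in (('a',.173),('b',.101)):
    g=(np.hypot(X-.609,Y-cy)<.026)&(Z>.178)&(Z<.2); q=P[g]
    A=np.c_[q[:,:2],np.ones(len(q))]; k=np.linalg.lstsq(A,q[:,2],rcond=None)[0]; print('lid',nm,len(q),q.mean(0).round(4),'slope',k[:2].round(3))
t=cam('top')
for nm,(u,v) in dict(spare=(453,240),wash=(548,240),beak=(518,417)).items(): print(nm,at_depth(t,[(u/1.4,v/1.4)])[0].round(3))
print(env.read_state()['wrist_force']); print(env.finish_job())
E
```

```text
lid a 114 [0.6073 0.1737 0.186 ] slope [ 0.003 -0.033]
lid b 144 [0.6085 0.1007 0.1877] slope [ 0.02  -0.012]
spare [[ 0.67  -0.266  0.075]]
wash [[ 0.653 -0.433  0.164]]
beak [[ 0.306 -0.407  0.005]]
[-0.12510063  0.22309133  0.13297838]
the job is handed in; nothing more can be done
None
```

I hung the pad astride the drawn-back bar, turned the knob about 1.25 rad clockwise to roughly 1.48 rad, and handed the job in at about 23 s with the gripper clear. The hand-in gave no verdict.

**Last checks, all agreeing:**
- **Bar:** it has closed by about 12.5 mm, with the roller in the notch and the grip along the bar.
- **Pad:** the plate top is at 0.179 m, the seated height. It is square to the bar within about 0.5° and roughly 2 mm from the bar's middle in y. It sits about 4–5 mm back from the bar's axis in x, inside the 9 mm limit.
- **Jars:** both lids are level, with measured slopes of 0.033 or less.
- **Bystanders:** depth readings at the spare jar, wash bottle and beaker changed by 1 mm at most from the start.

**Not measured directly:** the grip force on each jar. I infer it from how far the bar closed and from the pad lying parallel to the bar. In the last pictures the gripper hid part of the pad or knob grip in some views, so a few of those fits were off. I relied on the clear views instead.

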